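# Index the drilling fixture to its third click and hold it for the next hole

### The job

Please set the dividing fixture for the next hole: grip the black knob on top, turn it anticlockwise (seen from above) back against its end stop, then turn it clockwise and count three clicks of the detent from the stop, without ever going on past the third click. The spindle has no lock, so keep hold of the knob, seated in that third click and still, and finish your program while you are gripping it; leave the things lying round the fixture where they are.

Things in the scene. Friction and masses are not known exactly. Their poses are not given: they have to be found in the camera images.
- fixture: green base plate (165 x 175 x 12 mm) of a dividing fixture, fixed to the bench; origin on the vertical spindle axis, at bench height. Round the axis, from below: green pedestal, dark 24-lobe index wheel (110 mm across, 30 to 38 mm above the bench), bright aluminium disc (92 mm across, top at 44 mm), steel neck 22 mm across, knob
- guide_bush (a point): top of the steel drill bush, 66 mm above the bench and 36 mm from the spindle axis along the fixture's own +x. The 24 mm wide guide arm runs from 24 mm off the axis outward to a post 78 mm off; nothing on it is higher than 67 mm
- plunger_block (a point): top of the dark block with the brass-ended spring plunger that clicks into the index wheel: 45 mm above the bench (screw heads to 48 mm), 78 mm from the spindle axis along the fixture's own +y, 24 x 26 mm
- knob_grip (a point): the point to grip: on the spindle axis, 92 mm above the bench, half way up the knob. It stays put as the knob turns
- index_knob: round fluted black plastic knob, 42 mm across, its grip from 76 to 106 mm above the bench (top with a brass button at 109 mm), fast on the spindle; any gripping direction serves. Its origin is on the spindle axis at bench height; it turns about the vertical axis and does not move otherwise
- spindle (a joint): angle of spindle and knob, rad: 0 = resting against the solid anticlockwise end stop (itself a detent notch), growing clockwise seen from above (the gripper's yaw falls as it grows), never negative. A click every 15 degrees: first 0.262, second 0.524, third 0.785. Starts 1 to 3 clicks from the stop. Let go near a notch, it snaps into it by itself
- detent (a point): the plunger's ball nose at the rim of the index wheel, 34 mm above the bench. Turning against the detent takes at most about 0.5 N m: resistance is greatest just after leaving a notch, falls to nothing half way, then helps, and flips back suddenly as the ball drops into the next notch: the click. Against the end stop the moment rises well beyond this
- caliper: vernier caliper, 215 mm long, lying flat; leave it
- hex_key: dark hex key, 77 mm long, lying flat; leave it
- marker: grey marker pen, 130 mm long; leave it
- tape_black: roll of black tape, 62 mm across, 18 mm tall; leave it

How it is judged (in metres and radians):
On the way, in this order (a step that is already met when the one before it is completed fails the run):
1. the gripped knob has been turned back to its anticlockwise end stop (value of joint spindle below 0.04 rad and contact force between the fingers and index_knob above 2 N), for 0.1 s.
2. from the stop it has been turned on to the third click (value of joint spindle between 0.725 and 0.845 rad), for 0.2 s.
At the end, for the whole second after the job is handed in: the knob stands at the third click from the stop (0.785 rad, within 0.06 rad), still, with the fingers gripping it by more than 5 N through the last second (all of step 2 and velocity of joint spindle between -0.05 and 0.05 rad/s and contact force between the fingers and index_knob above 5 N); the arm keeps its last pose, push and grip.
It fails at once if the knob is turned on past the third click (value of joint spindle above 0.94 rad).
It fails at once if a tool lying round the fixture is shifted (distance of any of caliper, hex_key, marker, tape_black from where it was at the start of the episode above 0.02 m).
It also fails if it takes over 70 s, if anything falls off the work surface, if the arm or the gripper's body presses on something with over 40 N, if the wrist force passes 120 N, or if a joint passes its speed limit or range.

### The arm

A 6-joint arm with a two-finger parallel gripper is mounted at the origin on a cart in front of the work surface, level with it; the furniture and walls round the work are solid. World frame = base frame: x ahead of the robot, y to its left, z up, the work surface at z = 0. Lengths are in m, angles in degrees, forces in N, time in s.
With the tool pointing down it reaches from about 0.3 to 0.75 m from the base axis. Payload 8.5 kg.
Tool frame: the origin (TCP) lies midway between the tips of the shut fingers; the grasp point (between the pads) lies 19 mm behind it (env.pinch_z is the z of the grasp point in the tool frame, in m); z points along the fingers, y is the line along which they close (so a half turn about z gives the same grasp; the last joint's range is limited). The gripper opens to 85 mm and grips with 20 to 120 N. Pads are 22 mm wide; open, the fingers measure 114 mm over their backs; the gripper's body (76 mm by 85 mm) begins 54 mm behind the grasp point. The pads swing forward as they close: fully open they stand 13 mm farther back than shut.
Start: joints at [59.971, 21.807, 74.336, -0, 83.858, -12.336], TCP at [0.167, 0.524, 0.231] pointing down, gripper open.
Joint ranges: [-178.18, 178.18], [-50.72, 133.34], [12.68, 142.11], [-81.47, 261.47], [9.98, 163.14], [-165.26, 165.26]. Speed limits (degrees/s): [136.94, 136.94, 180, 180, 180, 180].

### API

Orientations are given as a 3x3 rotation matrix whose columns are the frame's x, y, z axes.
In Python, from rig import env gives the robot as it stands.
- The arm moves only by the tool arm_command, never from a script. Its argument "deltas" is a list of rows, each an object of numbers: "rx", "ry", "rz": the turn, a rotation vector about the tool's x, y, z in rad; "dx", "dy", "dz": the shift along the tool's x, y, z in m; "fingers": the finger opening in m, from 0 to 0.0854. In form: [{"rx": .., "ry": .., "rz": .., "dx": .., "dy": .., "dz": .., "fingers": ..}, ...]. A call has 1 to 12 rows; each row shifts and turns the commanded pose from where the row before left it, along the tool's axes as they then stand; what a row does not reach is not made up. A row lasts 1/10 s, in which the tool goes at most 50 mm and 8.59 degrees, less where a joint would pass 70% of its speed; a pose out of reach is approached as far as the arm can. A call is refused whole if a number of a shift passes 0.05 or a number of a turn 0.15, either way. A call with a gripper value outside its range is refused whole. The fingers move at their own pace and stop on an object; "squeeze" is the grip in N (left out, the last holds). Time passes only in rows, so rows that do not move let the fingers close. It gives the time, the measured TCP pose, the force, the opening and the grip force at its end, in the units of the state.
- env.observe(): the state, without advancing time (a new reading comes with each control period).
- env.get_image(name): name is "side" or "top"; returns a dict with "color" (400x640x3 uint8, blue, green, red), "camera_matrix" (3x3 intrinsics, pixels), "eye" and "orientation" of the camera in the world. Camera axes: x right, y up, looking along -z (the intrinsics and any distortion apply to the point x, -y, -z); pixel columns grow to the right and rows downward; lengths in m; the calibration is good to about 2 mm. A picture is of the moment at which its call begins. There is no depth.
- env.close_job(): hands the job in; it is judged then, once.
Trained networks look in a picture, given as the dict that the camera call returned (one of the last four; its "shot" number tells which), for a name from the list of things; names that differ only in an ending like _2 or _b are one class to them, and where a whole thing is asked for, a point or a joint stands for the part that bears it (a point fixed in the world has none). Each returns a list of dicts, best first, with "p" (0 to 1); they miss things now and then, are a little off and sometimes report something else, mostly with a low value. They report only what shows in the picture. A call takes as long as a camera call.
- env.look_for(query, picture): "box" ([left, top, right, bottom] in pixels, round what is visible of it).
- env.tip_of(query, picture): "location" ([column, row] in pixels: a listed point, or the origin of a listed thing).
The state is a dict: "time_s": time; "q": joint angles; "qvel": joint speeds; "joint_efforts": joint torques, N m; "position": TCP position; "tool_rot": TCP orientation; "ft_force": force on the tool from outside, world axes, zero at the start; "wrist_torque": the same for the moment, N m; "grip_width": finger opening in m; "gripper_force": force on a finger pad.
Only numpy, scipy, OpenCV 4.12 (cv2) and the standard library are available. Lean on these libraries where they do the work, as an engineer would, in place of code of your own. Each camera call takes 0.05 s, during which the arm holds its last target. There are 200 camera calls.

## Working session

There is one attempt and no reset: what is moved stays moved. The work goes in short steps, Python scripts to look and compute and a tool call to move; the robot and the scene stay as the last step left them, time stands still between calls to the robot, and variables do not carry over. Pictures are saved under pics/ and viewed, at most 10 in all, crops included, and the job is handed in when it is done.

Besides the shell and the picture viewer there is one more tool, called as name([rows], argument=value, ...), one row to a line, values as JSON. arm_command: Moves the arm, as the interface text tells. Its arguments: {"type":"object","properties":{"deltas":{"type":"array"},"squeeze":{"type":"number"}},"required":["deltas"]}

```bash
mkdir -p pics; cat > h.py <<'E'
import numpy as np,cv2
from rig import env
def ray(im,px):
    K=np.array(im["camera_matrix"]);u=np.linalg.solve(K,[px[0],px[1],1]);R=np.array(im["orientation"])
    d=R@np.array([u[0],-u[1],-u[2]]);return np.array(im["eye"]),d/np.linalg.norm(d)
def proj(im,P):
    c=np.array(im["orientation"]).T@(np.array(P)-np.array(im["eye"]));k=np.array(im["camera_matrix"])@np.array([c[0],-c[1],-c[2]]);return k[:2]/k[2]
def tri(rs):
    A=0;b=0
    for e,d in rs:
        M=np.eye(3)-np.outer(d,d);A=A+M;b=b+M@e
    p=np.linalg.solve(A,b);return p,[np.linalg.norm((np.eye(3)-np.outer(d,d))@(p-e)) for e,d in rs]
E
python3 - <<'E'
from h import *
np.set_printoptions(precision=4,suppress=True)
s=env.observe();print(s);print(env.pinch_z)
I={n:env.get_image(n) for n in("top","side")}
for n in I: cv2.imwrite(f"pics/{n}0.png",I[n]["color"]);print(n,I[n]["eye"],[k for k in I[n]])
for q in("knob_grip","guide_bush","plunger_block","detent","fixture"):
    rs=[]
    for n in I:
        r=env.tip_of(q,I[n]);print(q,n,[(np.round(x["location"],1),round(x["p"],2)) for x in r[:3]])
        if r: rs.append(ray(I[n],r[0]["location"]))
    if len(rs)==2: print(tri(rs))
for q in("index_knob","caliper","hex_key","marker","tape_black"):
    for n in I: print(q,n,[(np.round(x["box"]),round(x["p"],2)) for x in env.look_for(q,I[n])[:2]])
E
```

```text
{'time_s': 0.0, 'q': array([ 59.9697,  21.8412,  74.3844,   0.0006,  83.8575, -12.3339]), 'qvel': array([-0.0164, -0.0147,  0.0214,  0.0695, -0.0544, -0.0067]), 'joint_efforts': array([  0.0018, -44.8467, -23.1283,  -0.    ,   0.0047,   0.    ]), 'position': array([0.167 , 0.5237, 0.2307]), 'tool_rot': array([[-0.9527,  0.304 , -0.0007],
       [ 0.304 ,  0.9527, -0.0012],
       [ 0.0003, -0.0014, -1.    ]]), 'ft_force': array([ 0.7235, -0.0805, -0.3104]), 'wrist_torque': array([ 0.0197, -0.0356,  0.0143]), 'gripper_force': 0.0, 'grip_width': 0.08521291513539771}
-0.0187
top [0.4062 0.2343 1.0971] ['color', 'camera_matrix', 'eye', 'orientation', 'shot']
side [0.4646 1.0472 0.4811] ['color', 'camera_matrix', 'eye', 'orientation', 'shot']
knob_grip top [(array([339.9, 248.4]), 0.63)]
knob_grip side [(array([344.4, 205.6]), 0.79), (array([271.6, 200.4]), 0.35)]
(array([0.5419, 0.2173, 0.087 ]), [np.float64(0.0016567884665270487), np.float64(0.0016567884665271277)])
guide_bush top [(array([347.7, 238.7]), 0.81)]
guide_bush side [(array([330.6, 210.8]), 0.86)]
(array([0.5716, 0.2025, 0.0
[... 641 characters left out ...]
at64(0.0057788421091911), np.float64(0.005778842109191295)])
index_knob top [(array([314., 228., 362., 280.]), 0.94)]
index_knob side [(array([320., 197., 366., 238.]), 0.96), (array([289., 195., 382., 266.]), 0.27)]
caliper top [(array([284., 200., 385., 300.]), 0.69), (array([196., 242., 224., 335.]), 0.67)]
caliper side [(array([321., 301., 429., 330.]), 0.97)]
hex_key top []
hex_key side []
marker top [(array([390., 155., 443., 174.]), 0.65)]
marker side [(array([268., 190., 281., 212.]), 0.5), (array([282., 277., 313., 304.]), 0.43)]
tape_black top [(array([218., 200., 252., 232.]), 0.69)]
tape_black side [(array([278., 278., 312., 304.]), 0.66), (array([285., 194., 380., 267.]), 0.21)]
```

```bash
python3 - <<'E'
import cv2
a=cv2.imread("pics/top0.png")[140:350,180:460];b=cv2.imread("pics/side0.png")[150:340,230:440]
cv2.imwrite("pics/c1.png",cv2.resize(a,None,fx=2.8,fy=2.8,interpolation=2));cv2.imwrite("pics/c2.png",cv2.resize(b,None,fx=3,fy=3,interpolation=2))
E
```

```text
(no output)
```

View pics/c1.png

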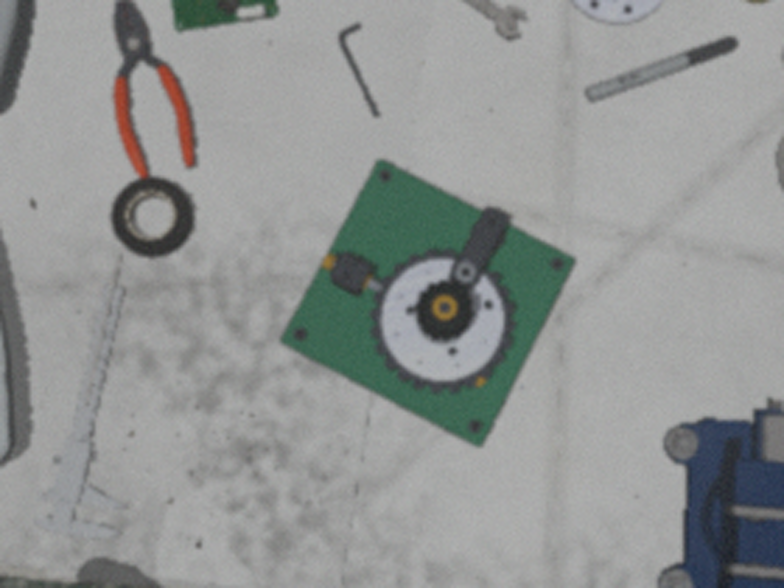

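View pics/c2.png

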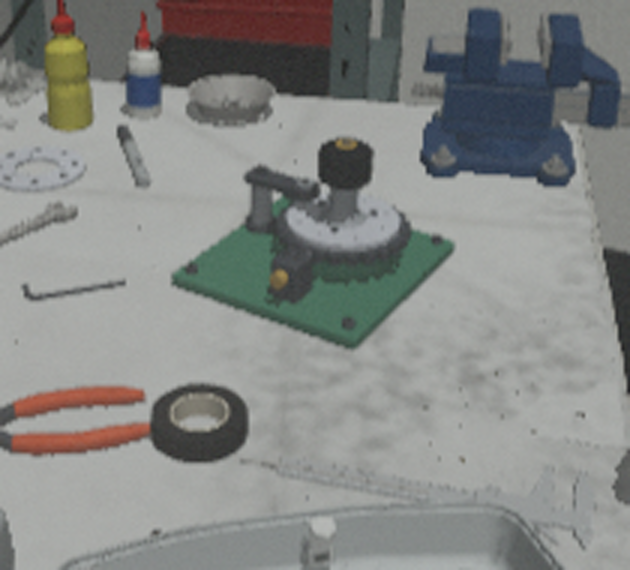

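The top view shows the knob's brass button at about px (339, 249.6), with the bush up and to the right, the plunger to the left, and the vise well to the right at column 420 and beyond. In the side view the button is at about (345.3, 198) and the knob's middle at (345.3, 204.5). Next I refine the axis position by combining all the points.

```bash
python3 - <<'E'
from h import *
from scipy.optimize import least_squares
np.set_printoptions(precision=4,suppress=True)
I={n:env.get_image(n) for n in("top","side")}
print(tri([ray(I["top"],(338.9,249.6)),ray(I["side"],(345.3,198))]))
L={"knob_grip":(0,0,.092),"guide_bush":(.036,0,.066),"plunger_block":(0,.078,.045),"detent":(0,.055,.034),"fixture":(0,0,0)}
obs=[(n,L[q],r[0]["location"]) for n in I for q in L if (r:=env.tip_of(q,I[n]))]
obs+=[("top",(0,0,.109),(338.9,249.6)),("side",(0,0,.109),(345.3,198)),("side",(0,0,.091),(345.3,204.5))]
def f(p):
    c,s=np.cos(p[2]),np.sin(p[2])
    return np.concatenate([proj(I[n],(p[0]+c*l[0]-s*l[1],p[1]+s*l[0]+c*l[1],l[2]))-o for n,l,o in obs])
r=least_squares(f,[.54,.22,-.5],loss="soft_l1");print(r.x,r.fun.reshape(-1,2) if len(r.fun)==2*len(obs) else 0)
for n in I:
    # dark knob / button check
    print(n,I[n]["camera_matrix"][0],proj(I[n],(r.x[0],r.x[1],.109)))
p=r.x;R=env.observe()["tool_rot"];print(R.T@(np.array([p[0],p[1],.231])-env.observe()["position"]))
E
```

```text
(array([0.5385, 0.2194, 0.1076]), [np.float64(0.00024585342342682944), np.float64(0.00024585342342687156)])
[ 0.5386  0.2191 -0.395 ] [[-0.896   1.1707]
 [-0.0946 -1.2161]
 [ 1.1695  0.9309]
 [-0.9523  3.3633]
 [ 1.4388 -2.2631]
 [-0.7837  1.3739]
 [ 1.478  -0.144 ]
 [-2.1403 -0.8838]
 [-0.5892  0.7249]
 [ 1.4051  0.9734]
 [ 0.2219 -0.2476]
 [ 0.1098 -0.608 ]
 [-0.2008 -0.1421]]
top [504.4856   0.     324.3327] [339.1219 249.3524]
side [388.926    0.     320.3904] [345.4098 197.392 ]
[-0.4465 -0.1776  0.0003]
```

arm_command([
  {"dx": -0.035,"dy": -0.014},
  {"dx": -0.035,"dy": -0.014},
  {"dx": -0.035,"dy": -0.014},
  {"dx": -0.035,"dy": -0.014},
  {"dx": -0.035,"dy": -0.014},
  {"dx": -0.035,"dy": -0.014},
  {"dx": -0.035,"dy": -0.014},
  {"dx": -0.035,"dy": -0.014},
  {"dx": -0.035,"dy": -0.014},
  {"dx": -0.035,"dy": -0.014},
  {"dx": -0.035,"dy": -0.014},
  {"dx": -0.035,"dy": -0.014},
], squeeze=20)

```text
invalid input
```

```bash
cat > st.py <<'E'
from h import *
np.set_printoptions(precision=4,suppress=True)
s=env.observe();R=s["tool_rot"]
print(s["time_s"],s["position"],"yaw",np.degrees(np.arctan2(R[1,1],R[0,1])),"q6",s["q"][5],s["grip_width"],s["gripper_force"])
print("F",s["ft_force"],"M",s["wrist_torque"])
print("d to axis",R.T@(np.array([.5386,.2192,.075])-s["position"]))
E
python3 st.py
```

```text
1.7 [0.1672 0.524  0.2313] yaw 72.30351021771772 q6 -12.33511032884015 0.08542232024933462 0.0
F [-0.0112  0.534   1.2895] M [ 0.0051 -0.0209  0.0501]
d to axis [-0.4465 -0.1774  0.1563]
```

arm_command([
  {"rx": 0,"ry": 0,"rz": 0,"dx": -0.035,"dy": -0.014,"dz": 0,"fingers": 0.085},
  {"rx": 0,"ry": 0,"rz": 0,"dx": -0.035,"dy": -0.014,"dz": 0,"fingers": 0.085},
  {"rx": 0,"ry": 0,"rz": 0,"dx": -0.035,"dy": -0.014,"dz": 0,"fingers": 0.085},
  {"rx": 0,"ry": 0,"rz": 0,"dx": -0.035,"dy": -0.014,"dz": 0,"fingers": 0.085},
  {"rx": 0,"ry": 0,"rz": 0,"dx": -0.035,"dy": -0.014,"dz": 0,"fingers": 0.085},
  {"rx": 0,"ry": 0,"rz": 0,"dx": -0.035,"dy": -0.014,"dz": 0,"fingers": 0.085},
  {"rx": 0,"ry": 0,"rz": 0,"dx": -0.035,"dy": -0.014,"dz": 0,"fingers": 0.085},
  {"rx": 0,"ry": 0,"rz": 0,"dx": -0.035,"dy": -0.014,"dz": 0,"fingers": 0.085},
  {"rx": 0,"ry": 0,"rz": 0,"dx": -0.035,"dy": -0.014,"dz": 0,"fingers": 0.085},
  {"rx": 0,"ry": 0,"rz": 0,"dx": -0.035,"dy": -0.014,"dz": 0,"fingers": 0.085},
  {"rx": 0,"ry": 0,"rz": 0,"dx": -0.035,"dy": -0.014,"dz": 0,"fingers": 0.085},
  {"rx": 0,"ry": 0,"rz": 0,"dx": -0.035,"dy": -0.014,"dz": 0,"fingers": 0.085},
], squeeze=20)

```text
time_s: 2.9
position: [0.5173, 0.2351, 0.2314]
tool_rot: [[-0.953, 0.304, 0.0], [0.304, 0.953, 0.0], [-0.0, 0.0, -1.0]]
ft_force: [0.3, 0.3, 0.5]
grip_width: 0.0851
gripper_force: 0.0
```

```bash
python3 st.py
```

```text
2.9 [0.5173 0.2351 0.2314] yaw 72.30196769637395 q6 -59.79624686221677 0.08513814769404154 0.0
F [0.3327 0.3158 0.4588] M [0.0195 0.0339 0.0177]
d to axis [-0.0251 -0.0087  0.1564]
```

arm_command([
  {"rx": 0,"ry": 0,"rz": 0,"dx": -0.0125,"dy": -0.0044,"dz": 0,"fingers": 0.085},
  {"rx": 0,"ry": 0,"rz": 0,"dx": -0.0125,"dy": -0.0044,"dz": 0,"fingers": 0.085},
  {"rx": 0,"ry": 0,"rz": 0,"dx": 0,"dy": 0,"dz": 0.03,"fingers": 0.085},
  {"rx": 0,"ry": 0,"rz": 0,"dx": 0,"dy": 0,"dz": 0.03,"fingers": 0.085},
  {"rx": 0,"ry": 0,"rz": 0,"dx": 0,"dy": 0,"dz": 0.03,"fingers": 0.085},
  {"rx": 0,"ry": 0,"rz": 0,"dx": 0,"dy": 0,"dz": 0.03,"fingers": 0.085},
  {"rx": 0,"ry": 0,"rz": 0,"dx": 0,"dy": 0,"dz": 0,"fingers": 0.085},
  {"rx": 0,"ry": 0,"rz": 0,"dx": 0,"dy": 0,"dz": 0,"fingers": 0.085},
], squeeze=20)

```text
time_s: 3.7
position: [0.5374, 0.2209, 0.1122]
tool_rot: [[-0.953, 0.303, 0.0], [0.303, 0.953, 0.0], [-0.0, 0.0, -1.0]]
ft_force: [0.8, -0.8, 0.6]
grip_width: 0.0849
gripper_force: 0.0
```

```bash
python3 st.py; python3 - <<'E'
from h import *
I={n:env.get_image(n) for n in("top","side")}
a=[]
for n in I:
    c=proj(I[n],(.5386,.2192,.1)).astype(int);k=I[n]["color"][c[1]-60:c[1]+60,c[0]-50:c[0]+50];a.append(cv2.resize(k,None,fx=4,fy=4,interpolation=2))
cv2.imwrite("pics/d.png",np.hstack(a))
E
```

```text
3.7 [0.5374 0.2209 0.1122] yaw 72.35556291713371 q6 -61.6837233934725 0.08485390251472226 0.0
F [ 0.7982 -0.832   0.5635] M [-0.0497 -0.0343 -0.0383]
d to axis [-0.0017 -0.0012  0.0372]
```

View pics/d.png

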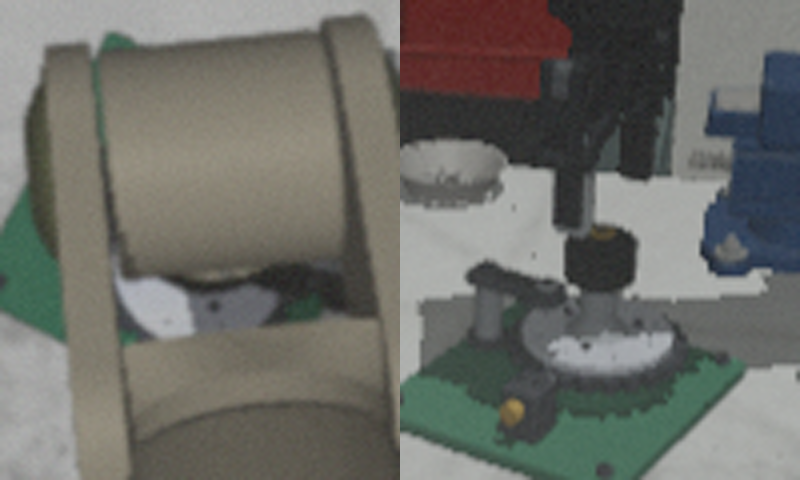

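The top view is hidden by the wrist. The side view shows the near finger above and in front of the knob, in line with it, so I go down and close gently.

arm_command([
  {"rx": 0,"ry": 0,"rz": 0,"dx": -0.0017,"dy": -0.0012,"dz": 0.02,"fingers": 0.085},
  {"rx": 0,"ry": 0,"rz": 0,"dx": 0,"dy": 0,"dz": 0.017,"fingers": 0.085},
  {"rx": 0,"ry": 0,"rz": 0,"dx": 0,"dy": 0,"dz": 0,"fingers": 0.085},
  {"rx": 0,"ry": 0,"rz": 0,"dx": 0,"dy": 0,"dz": 0,"fingers": 0.03},
  {"rx": 0,"ry": 0,"rz": 0,"dx": 0,"dy": 0,"dz": 0,"fingers": 0.03},
  {"rx": 0,"ry": 0,"rz": 0,"dx": 0,"dy": 0,"dz": 0,"fingers": 0.03},
  {"rx": 0,"ry": 0,"rz": 0,"dx": 0,"dy": 0,"dz": 0,"fingers": 0.03},
  {"rx": 0,"ry": 0,"rz": 0,"dx": 0,"dy": 0,"dz": 0,"fingers": 0.03},
], squeeze=20)

```text
time_s: 4.6
position: [0.5394, 0.2196, 0.0758]
tool_rot: [[-0.953, 0.304, 0.003], [0.304, 0.953, 0.002], [-0.002, 0.003, -1.0]]
ft_force: [0.8, 5.2, 5.9]
grip_width: 0.0413
gripper_force: 22.3
```

```bash
python3 st.py
```

```text
4.6 [0.5394 0.2196 0.0758] yaw 72.31760197069292 q6 -61.87852871615803 0.041271091464315575 22.275715470314026
F [0.7893 5.1965 5.9277] M [ 0.8565 -0.0437 -0.0044]
d to axis [ 0.0007 -0.0007  0.0008]
```

arm_command([
  {"rx": 0,"ry": 0,"rz": 0,"dx": 0,"dy": 0.0005,"dz": 0,"fingers": 0.03},
  {"rx": 0,"ry": 0,"rz": 0,"dx": 0,"dy": 0,"dz": 0,"fingers": 0.03},
  {"rx": 0,"ry": 0,"rz": 0,"dx": 0,"dy": 0,"dz": 0,"fingers": 0.03},
], squeeze=90)

```text
time_s: 4.9
position: [0.5395, 0.2197, 0.0761]
tool_rot: [[-0.953, 0.304, 0.003], [0.304, 0.953, 0.001], [-0.002, 0.002, -1.0]]
ft_force: [-2.3, 2.2, 8.3]
grip_width: 0.0399
gripper_force: 89.8
```

```bash
python3 st.py
```

```text
4.9 [0.5395 0.2197 0.0761] yaw 72.32039744217907 q6 -61.83625053390364 0.03992399930005801 89.77651834487915
F [-2.2542  2.1687  8.3316] M [0.5198 0.2754 0.0479]
d to axis [ 0.0007 -0.0007  0.0011]
```

arm_command([
  {"rx": 0,"ry": 0,"rz": -0.03,"dx": 0,"dy": 0,"dz": 0,"fingers": 0.03},
  {"rx": 0,"ry": 0,"rz": -0.03,"dx": 0,"dy": 0,"dz": 0,"fingers": 0.03},
  {"rx": 0,"ry": 0,"rz": 0,"dx": 0,"dy": 0,"dz": 0,"fingers": 0.03},
], squeeze=90)

```text
time_s: 5.2
position: [0.5395, 0.2197, 0.0761]
tool_rot: [[-0.969, 0.246, 0.003], [0.246, 0.969, 0.001], [-0.003, 0.002, -1.0]]
ft_force: [-1.9, 2.1, 8.3]
grip_width: 0.0402
gripper_force: 89.8
```

```bash
python3 st.py
```

```text
5.2 [0.5395 0.2197 0.0761] yaw 75.77634708743213 q6 -65.29978053070171 0.04023856336848036 89.7544276714325
F [-1.9259  2.0566  8.3093] M [ 0.4209  0.2492 -0.1494]
d to axis [ 0.0007 -0.0007  0.0011]
```

arm_command([
  {"rx": 0,"ry": 0,"rz": -0.03,"dx": 0,"dy": 0,"dz": 0,"fingers": 0.03},
  {"rx": 0,"ry": 0,"rz": -0.03,"dx": 0,"dy": 0,"dz": 0,"fingers": 0.03},
  {"rx": 0,"ry": 0,"rz": 0,"dx": 0,"dy": 0,"dz": 0,"fingers": 0.03},
], squeeze=90)

```text
time_s: 5.5
position: [0.5394, 0.2197, 0.0761]
tool_rot: [[-0.982, 0.187, 0.003], [0.187, 0.982, 0.001], [-0.003, 0.002, -1.0]]
ft_force: [-1.7, 1.7, 8.6]
grip_width: 0.0396
gripper_force: 89.8
```

```bash
python3 st.py
```

```text
5.5 [0.5394 0.2197 0.0761] yaw 79.23323417329698 q6 -68.75506535718732 0.03961588642102288 89.75438833236694
F [-1.6888  1.721   8.6487] M [0.5336 0.2565 0.0615]
d to axis [ 0.0007 -0.0006  0.0011]
```

arm_command([
  {"rx": 0,"ry": 0,"rz": -0.03,"dx": 0,"dy": 0,"dz": 0,"fingers": 0.03},
  {"rx": 0,"ry": 0,"rz": -0.03,"dx": 0,"dy": 0,"dz": 0,"fingers": 0.03},
  {"rx": 0,"ry": 0,"rz": 0,"dx": 0,"dy": 0,"dz": 0,"fingers": 0.03},
], squeeze=90)

```text
time_s: 5.8
position: [0.5395, 0.2197, 0.0761]
tool_rot: [[-0.992, 0.127, 0.003], [0.127, 0.992, 0.001], [-0.003, 0.002, -1.0]]
ft_force: [-2.2, 2.7, 8.6]
grip_width: 0.0397
gripper_force: 89.8
```

```bash
python3 st.py
```

```text
5.8 [0.5395 0.2197 0.0761] yaw 82.69016619811629 q6 -72.20655892009141 0.03968644241342359 89.75361585617065
F [-2.1599  2.7422  8.6318] M [0.5402 0.2308 0.1936]
d to axis [ 0.0008 -0.0006  0.0011]
```

arm_command([
  {"rx": 0,"ry": 0,"rz": -0.03,"dx": 0,"dy": 0,"dz": 0,"fingers": 0.03},
  {"rx": 0,"ry": 0,"rz": -0.03,"dx": 0,"dy": 0,"dz": 0,"fingers": 0.03},
  {"rx": 0,"ry": 0,"rz": 0,"dx": 0,"dy": 0,"dz": 0,"fingers": 0.03},
], squeeze=90)

```text
time_s: 6.1
position: [0.5394, 0.2197, 0.0761]
tool_rot: [[-0.998, 0.067, 0.003], [0.067, 0.998, 0.001], [-0.003, 0.001, -1.0]]
ft_force: [-1.3, 2.1, 8.3]
grip_width: 0.0399
gripper_force: 89.8
```

```bash
python3 st.py
```

```text
6.1 [0.5394 0.2197 0.0761] yaw 86.15577918191664 q6 -75.66639585704098 0.03987951262014801 89.75528955459595
F [-1.3339  2.0602  8.2918] M [0.5888 0.2388 0.3706]
d to axis [ 0.0008 -0.0006  0.0011]
```

arm_command([
  {"rx": 0,"ry": 0,"rz": -0.03,"dx": 0,"dy": 0,"dz": 0,"fingers": 0.03},
  {"rx": 0,"ry": 0,"rz": -0.02,"dx": 0,"dy": 0,"dz": 0,"fingers": 0.03},
  {"rx": 0,"ry": 0,"rz": 0,"dx": 0,"dy": 0,"dz": 0,"fingers": 0.03},
], squeeze=90)

```text
time_s: 6.4
position: [0.5395, 0.2197, 0.0761]
tool_rot: [[-1.0, 0.019, 0.003], [0.019, 1.0, 0.002], [-0.003, 0.002, -1.0]]
ft_force: [-1.2, 1.9, 8.6]
grip_width: 0.0401
gripper_force: 89.7
```

```bash
python3 st.py
```

```text
6.4 [0.5395 0.2197 0.0761] yaw 88.9234322980278 q6 -78.45321622584692 0.0401480786159689 89.7474467754364
F [-1.2111  1.9206  8.6473] M [ 0.5425  0.3395 -0.3195]
d to axis [ 0.0009 -0.0006  0.0011]
```

arm_command([
  {"rx": 0,"ry": 0,"rz": -0.03,"dx": 0,"dy": 0,"dz": 0,"fingers": 0.03},
  {"rx": 0,"ry": 0,"rz": 0,"dx": 0,"dy": 0,"dz": 0,"fingers": 0.03},
], squeeze=90)

```text
time_s: 6.6
position: [0.5395, 0.2197, 0.0761]
tool_rot: [[-1.0, -0.012, 0.003], [-0.012, 1.0, 0.002], [-0.003, 0.002, -1.0]]
ft_force: [-1.1, 2.2, 8.8]
grip_width: 0.0398
gripper_force: 89.8
```

```bash
python3 st.py
```

```text
6.6 [0.5395 0.2197 0.0761] yaw 90.66585085139597 q6 -80.19553195242403 0.03976216447109646 89.75471019744873
F [-1.1327  2.2312  8.7884] M [ 0.5745  0.2466 -0.1499]
d to axis [ 0.0009 -0.0005  0.0011]
```

One click is behind us and it was not the stop. I carry on to the next notch, expected at about 102.3°.

arm_command([
  {"rx": 0,"ry": 0,"rz": -0.04,"dx": 0,"dy": 0,"dz": 0,"fingers": 0.03},
  {"rx": 0,"ry": 0,"rz": -0.04,"dx": 0,"dy": 0,"dz": 0,"fingers": 0.03},
  {"rx": 0,"ry": 0,"rz": -0.04,"dx": 0,"dy": 0,"dz": 0,"fingers": 0.03},
  {"rx": 0,"ry": 0,"rz": -0.04,"dx": 0,"dy": 0,"dz": 0,"fingers": 0.03},
  {"rx": 0,"ry": 0,"rz": 0,"dx": 0,"dy": 0,"dz": 0,"fingers": 0.03},
], squeeze=90)

```text
time_s: 7.1
position: [0.5394, 0.2198, 0.0761]
tool_rot: [[-0.985, -0.172, 0.003], [-0.172, 0.985, 0.001], [-0.003, 0.001, -1.0]]
ft_force: [-1.4, 2.3, 9.2]
grip_width: 0.0402
gripper_force: 89.8
```

```bash
python3 st.py
```

```text
7.1 [0.5394 0.2198 0.0761] yaw 99.90834677501248 q6 -89.42585161190988 0.040155595002820885 89.77046012878418
F [-1.4173  2.3465  9.2411] M [0.6308 0.3278 0.2898]
d to axis [ 0.0009 -0.0004  0.0011]
```

arm_command([
  {"rx": 0,"ry": 0,"rz": -0.03,"dx": 0,"dy": 0,"dz": 0,"fingers": 0.03},
  {"rx": 0,"ry": 0,"rz": -0.03,"dx": 0,"dy": 0,"dz": 0,"fingers": 0.03},
  {"rx": 0,"ry": 0,"rz": 0,"dx": 0,"dy": 0,"dz": 0,"fingers": 0.03},
], squeeze=90)

```text
time_s: 7.4
position: [0.5395, 0.2198, 0.0761]
tool_rot: [[-0.973, -0.229, 0.003], [-0.229, 0.973, 0.002], [-0.003, 0.001, -1.0]]
ft_force: [-1.6, 2.4, 8.8]
grip_width: 0.0401
gripper_force: 89.8
```

```bash
python3 st.py
```

```text
7.4 [0.5395 0.2198 0.0761] yaw 103.25507326669434 q6 -92.78924434333909 0.04005176216851894 89.77184772491455
F [-1.6054  2.4002  8.8114] M [ 0.6515  0.2544 -0.2881]
d to axis [ 0.001  -0.0003  0.0011]
```

arm_command([
  {"rx": 0,"ry": 0,"rz": -0.02,"dx": 0,"dy": 0,"dz": 0,"fingers": 0.03},
  {"rx": 0,"ry": 0,"rz": 0,"dx": 0,"dy": 0,"dz": 0,"fingers": 0.03},
], squeeze=90)

```text
time_s: 7.6
position: [0.5395, 0.2198, 0.0761]
tool_rot: [[-0.969, -0.249, 0.003], [-0.249, 0.969, 0.002], [-0.003, 0.001, -1.0]]
ft_force: [-1.4, 2.4, 9.3]
grip_width: 0.0398
gripper_force: 89.8
```

```bash
python3 st.py
```

```text
7.6 [0.5395 0.2198 0.0761] yaw 104.38937947083119 q6 -93.92445266282776 0.03977061567424991 89.77811694145203
F [-1.3694  2.3907  9.3037] M [ 0.625   0.3097 -0.2569]
d to axis [ 0.001  -0.0003  0.0011]
```

The second click is passed, again without meeting the stop. The stop should therefore be at about 117.3°.

arm_command([
  {"rx": 0,"ry": 0,"rz": -0.04,"dx": 0,"dy": 0,"dz": 0,"fingers": 0.03},
  {"rx": 0,"ry": 0,"rz": -0.04,"dx": 0,"dy": 0,"dz": 0,"fingers": 0.03},
  {"rx": 0,"ry": 0,"rz": -0.04,"dx": 0,"dy": 0,"dz": 0,"fingers": 0.03},
  {"rx": 0,"ry": 0,"rz": -0.04,"dx": 0,"dy": 0,"dz": 0,"fingers": 0.03},
  {"rx": 0,"ry": 0,"rz": -0.04,"dx": 0,"dy": 0,"dz": 0,"fingers": 0.03},
  {"rx": 0,"ry": 0,"rz": 0,"dx": 0,"dy": 0,"dz": 0,"fingers": 0.03},
], squeeze=90)

```text
time_s: 8.2
position: [0.5394, 0.2198, 0.0761]
tool_rot: [[-0.899, -0.438, 0.003], [-0.438, 0.899, 0.002], [-0.003, 0.0, -1.0]]
ft_force: [-1.0, 2.6, 8.6]
grip_width: 0.04
gripper_force: 89.8
```

```bash
python3 st.py
```

```text
8.2 [0.5394 0.2198 0.0761] yaw 115.95756361289581 q6 -105.4765553765594 0.04004471215079439 89.80801105499268
F [-0.9732  2.5657  8.5645] M [0.7122 0.4589 0.379 ]
d to axis [ 0.001  -0.0002  0.0011]
```

arm_command([
  {"rx": 0,"ry": 0,"rz": -0.03,"dx": 0,"dy": 0,"dz": 0,"fingers": 0.03},
  {"rx": 0,"ry": 0,"rz": 0,"dx": 0,"dy": 0,"dz": 0,"fingers": 0.03},
], squeeze=90)

```text
time_s: 8.4
position: [0.5394, 0.2198, 0.0761]
tool_rot: [[-0.886, -0.463, 0.003], [-0.463, 0.887, 0.002], [-0.003, 0.0, -1.0]]
ft_force: [-2.1, 1.2, 8.7]
grip_width: 0.0396
gripper_force: 89.8
```

```bash
python3 st.py
```

```text
8.4 [0.5394 0.2198 0.0761] yaw 117.56285065028226 q6 -107.10138169497633 0.03964542205808935 89.82098579406738
F [-2.0903  1.2471  8.7254] M [ 0.7431  0.4165 -0.2813]
d to axis [ 0.001  -0.0002  0.0011]
```

arm_command([
  {"rx": 0,"ry": 0,"rz": -0.02,"dx": 0,"dy": 0,"dz": 0,"fingers": 0.03},
  {"rx": 0,"ry": 0,"rz": 0,"dx": 0,"dy": 0,"dz": 0,"fingers": 0.03},
], squeeze=90)

```text
time_s: 8.6
position: [0.5394, 0.2198, 0.0761]
tool_rot: [[-0.879, -0.477, 0.003], [-0.477, 0.879, 0.003], [-0.004, 0.001, -1.0]]
ft_force: [-2.4, 3.5, 10.2]
grip_width: 0.04
gripper_force: 89.8
```

```bash
python3 st.py
```

```text
8.6 [0.5394 0.2198 0.0761] yaw 118.47504599757714 q6 -108.06761303325494 0.03998980630048798 89.832683801651
F [-2.3933  3.4679 10.153 ] M [ 0.5929  0.4813 -2.1035]
d to axis [ 0.001  -0.0002  0.0011]
```

The moment is -2.1 N m, so the knob is against the stop. I hold, ease off, then turn clockwise and check the flips on the way.

arm_command([
  {"rx": 0,"ry": 0,"rz": 0,"dx": 0,"dy": 0,"dz": 0,"fingers": 0.03},
  {"rx": 0,"ry": 0,"rz": 0,"dx": 0,"dy": 0,"dz": 0,"fingers": 0.03},
  {"rx": 0,"ry": 0,"rz": 0.02,"dx": 0,"dy": 0,"dz": 0,"fingers": 0.03},
  {"rx": 0,"ry": 0,"rz": 0,"dx": 0,"dy": 0,"dz": 0,"fingers": 0.03},
], squeeze=90)

```text
time_s: 9.0
position: [0.5394, 0.2198, 0.0761]
tool_rot: [[-0.887, -0.462, 0.003], [-0.462, 0.887, 0.002], [-0.003, 0.0, -1.0]]
ft_force: [-1.1, 1.9, 8.6]
grip_width: 0.04
gripper_force: 89.8
```

```bash
python3 st.py
```

```text
9.0 [0.5394 0.2198 0.0761] yaw 117.5019327666327 q6 -107.04494999954679 0.039974006653311515 89.80788588523865
F [-1.0747  1.9292  8.5583] M [ 0.7043  0.4197 -0.2668]
d to axis [ 0.001  -0.0001  0.0011]
```

arm_command([
  {"rx": 0,"ry": 0,"rz": 0.04,"dx": 0,"dy": 0,"dz": 0,"fingers": 0.03},
  {"rx": 0,"ry": 0,"rz": 0,"dx": 0,"dy": 0,"dz": 0,"fingers": 0.03},
], squeeze=90)

```text
time_s: 9.2
position: [0.5394, 0.2198, 0.0761]
tool_rot: [[-0.905, -0.426, 0.003], [-0.426, 0.905, 0.002], [-0.003, 0.0, -1.0]]
ft_force: [-1.1, 2.8, 9.6]
grip_width: 0.0397
gripper_force: 89.8
```

```bash
python3 st.py
```

```text
9.2 [0.5394 0.2198 0.0761] yaw 115.2400880936471 q6 -104.76375167123057 0.03965664020752406 89.8058831691742
F [-1.1222  2.83    9.6014] M [0.7596 0.4227 0.2264]
d to axis [ 0.001  -0.0002  0.0011]
```

arm_command([
  {"rx": 0,"ry": 0,"rz": 0.04,"dx": 0,"dy": 0,"dz": 0,"fingers": 0.03},
  {"rx": 0,"ry": 0,"rz": 0.04,"dx": 0,"dy": 0,"dz": 0,"fingers": 0.03},
  {"rx": 0,"ry": 0,"rz": 0.04,"dx": 0,"dy": 0,"dz": 0,"fingers": 0.03},
  {"rx": 0,"ry": 0,"rz": 0.04,"dx": 0,"dy": 0,"dz": 0,"fingers": 0.03},
  {"rx": 0,"ry": 0,"rz": 0.04,"dx": 0,"dy": 0,"dz": 0,"fingers": 0.03},
  {"rx": 0,"ry": 0,"rz": 0,"dx": 0,"dy": 0,"dz": 0,"fingers": 0.03},
], squeeze=90)

```text
time_s: 9.8
position: [0.5395, 0.2198, 0.0761]
tool_rot: [[-0.972, -0.237, 0.003], [-0.237, 0.972, 0.002], [-0.003, 0.001, -1.0]]
ft_force: [-1.2, 1.1, 8.4]
grip_width: 0.0399
gripper_force: 89.8
```

```bash
python3 st.py
```

```text
9.8 [0.5395 0.2198 0.0761] yaw 103.70905921207347 q6 -93.24409342684663 0.03988730025715077 89.79668498039246
F [-1.1561  1.095   8.415 ] M [ 0.5806  0.3205 -0.3876]
d to axis [ 0.001  -0.0003  0.0011]
```

arm_command([
  {"rx": 0,"ry": 0,"rz": 0.03,"dx": 0,"dy": 0,"dz": 0,"fingers": 0.03},
  {"rx": 0,"ry": 0,"rz": 0.03,"dx": 0,"dy": 0,"dz": 0,"fingers": 0.03},
  {"rx": 0,"ry": 0,"rz": 0,"dx": 0,"dy": 0,"dz": 0,"fingers": 0.03},
], squeeze=90)

```text
time_s: 10.1
position: [0.5394, 0.2198, 0.0761]
tool_rot: [[-0.984, -0.18, 0.003], [-0.18, 0.984, 0.001], [-0.003, 0.001, -1.0]]
ft_force: [-0.9, 2.4, 8.7]
grip_width: 0.04
gripper_force: 89.8
```

```bash
python3 st.py
```

```text
10.1 [0.5394 0.2198 0.0761] yaw 100.3604924692704 q6 -89.87948234463046 0.040021574276184364 89.79028344154358
F [-0.9276  2.3544  8.7115] M [0.6425 0.2987 0.2442]
d to axis [ 0.0009 -0.0004  0.0011]
```

First click at about 102.3°, as expected. On to the second.

arm_command([
  {"rx": 0,"ry": 0,"rz": 0.04,"dx": 0,"dy": 0,"dz": 0,"fingers": 0.03},
  {"rx": 0,"ry": 0,"rz": 0.04,"dx": 0,"dy": 0,"dz": 0,"fingers": 0.03},
  {"rx": 0,"ry": 0,"rz": 0.04,"dx": 0,"dy": 0,"dz": 0,"fingers": 0.03},
  {"rx": 0,"ry": 0,"rz": 0.04,"dx": 0,"dy": 0,"dz": 0,"fingers": 0.03},
  {"rx": 0,"ry": 0,"rz": 0.04,"dx": 0,"dy": 0,"dz": 0,"fingers": 0.03},
  {"rx": 0,"ry": 0,"rz": 0,"dx": 0,"dy": 0,"dz": 0,"fingers": 0.03},
], squeeze=90)

```text
time_s: 10.7
position: [0.5395, 0.2197, 0.0761]
tool_rot: [[-1.0, 0.021, 0.003], [0.021, 1.0, 0.002], [-0.003, 0.002, -1.0]]
ft_force: [-1.5, 1.8, 9.2]
grip_width: 0.0402
gripper_force: 89.8
```

```bash
python3 st.py
```

```text
10.7 [0.5395 0.2197 0.0761] yaw 88.81628607546916 q6 -78.3476605081874 0.04024976367992409 89.7936487197876
F [-1.5091  1.7716  9.2255] M [ 0.5158  0.2881 -0.3871]
d to axis [ 0.0009 -0.0006  0.0011]
```

arm_command([
  {"rx": 0,"ry": 0,"rz": 0.03,"dx": 0,"dy": 0,"dz": 0,"fingers": 0.03},
  {"rx": 0,"ry": 0,"rz": 0.03,"dx": 0,"dy": 0,"dz": 0,"fingers": 0.03},
  {"rx": 0,"ry": 0,"rz": 0,"dx": 0,"dy": 0,"dz": 0,"fingers": 0.03},
], squeeze=90)

```text
time_s: 11.0
position: [0.5394, 0.2197, 0.0761]
tool_rot: [[-0.997, 0.079, 0.003], [0.079, 0.997, 0.001], [-0.003, 0.002, -1.0]]
ft_force: [-1.6, 2.5, 7.4]
grip_width: 0.0402
gripper_force: 89.8
```

```bash
python3 st.py
```

```text
11.0 [0.5394 0.2197 0.0761] yaw 85.47192907426054 q6 -74.98510698211832 0.04021217822078783 89.78843450546265
F [-1.6372  2.5388  7.4338] M [0.5263 0.2751 0.2293]
d to axis [ 0.0008 -0.0006  0.0011]
```

arm_command([
  {"rx": 0,"ry": 0,"rz": 0.04,"dx": 0,"dy": 0,"dz": 0,"fingers": 0.03},
  {"rx": 0,"ry": 0,"rz": 0.04,"dx": 0,"dy": 0,"dz": 0,"fingers": 0.03},
  {"rx": 0,"ry": 0,"rz": 0.04,"dx": 0,"dy": 0,"dz": 0,"fingers": 0.03},
  {"rx": 0,"ry": 0,"rz": 0.04,"dx": 0,"dy": 0,"dz": 0,"fingers": 0.03},
  {"rx": 0,"ry": 0,"rz": 0.03,"dx": 0,"dy": 0,"dz": 0,"fingers": 0.03},
  {"rx": 0,"ry": 0,"rz": 0,"dx": 0,"dy": 0,"dz": 0,"fingers": 0.03},
], squeeze=90)

```text
time_s: 11.6
position: [0.5395, 0.2197, 0.0761]
tool_rot: [[-0.964, 0.267, 0.003], [0.267, 0.964, 0.001], [-0.003, 0.002, -1.0]]
ft_force: [-1.7, 1.4, 9.1]
grip_width: 0.0402
gripper_force: 89.8
```

```bash
python3 st.py
```

```text
11.6 [0.5395 0.2197 0.0761] yaw 74.51834279227326 q6 -64.04514268139391 0.04019394501922721 89.80138421058655
F [-1.7184  1.3882  9.1426] M [ 0.4593  0.2719 -0.2695]
d to axis [ 0.0007 -0.0007  0.0011]
```

Two clicks are passed and 2.2° remain to the third.

arm_command([
  {"rx": 0,"ry": 0,"rz": 0.02,"dx": 0,"dy": 0,"dz": 0,"fingers": 0.03},
  {"rx": 0,"ry": 0,"rz": 0.02,"dx": 0,"dy": 0,"dz": 0,"fingers": 0.03},
  {"rx": 0,"ry": 0,"rz": 0,"dx": 0,"dy": 0,"dz": 0,"fingers": 0.03},
  {"rx": 0,"ry": 0,"rz": 0,"dx": 0,"dy": 0,"dz": 0,"fingers": 0.03},
  {"rx": 0,"ry": 0,"rz": 0,"dx": 0,"dy": 0,"dz": 0,"fingers": 0.03},
  {"rx": 0,"ry": 0,"rz": 0,"dx": 0,"dy": 0,"dz": 0,"fingers": 0.03},
], squeeze=90)

```text
time_s: 12.2
position: [0.5394, 0.2197, 0.0761]
tool_rot: [[-0.953, 0.304, 0.003], [0.304, 0.953, 0.001], [-0.002, 0.002, -1.0]]
ft_force: [-1.6, 1.6, 8.7]
grip_width: 0.0403
gripper_force: 89.8
```

```bash
python3 st.py
```

```text
12.2 [0.5394 0.2197 0.0761] yaw 72.31196964692667 q6 -61.829745923916484 0.04028748966435477 89.80664491653442
F [-1.5971  1.6396  8.7014] M [ 0.4563  0.2704 -0.029 ]
d to axis [ 0.0007 -0.0007  0.0011]
```

```bash
python3 -c "
from rig import env
print(env.close_job())"
```

```text
the job is handed in; nothing more can be done
None
```

The knob was turned back to its end stop (2.1 N m felt there), then clockwise past two clicks into the third, 45° from the stop; I handed the job in at about 12 s with it still gripped at 90 N and near-zero moment, and no verdict came back.

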